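# Run the bead mill's captive wing knob onto its stud

### The arm

A 6-joint arm with a two-finger parallel gripper is mounted at the origin on a cart in front of the work surface, level with it; the furniture and walls round the work are solid. World frame = base frame: x ahead of the robot, y to its left, z up, the work surface at z = 0. Lengths are in m, angles in rad, forces in N, time in s.
With the tool pointing down it reaches from about 0.225 to 0.875 m from the base axis. Payload 3.4 kg.
Tool frame: the origin (TCP) lies at the very end of the fingers, on their centre line; the grasp point (between the pads) lies 19 mm behind it (manip.hold_point_z is the distance from the TCP to the grasp point, in m); z points along the fingers, y is the line along which they close (so a half turn about z gives the same grasp; the last joint's range is limited). The gripper opens to 85 mm and grips with 20 to 120 N. Pads are 22 mm wide; open, the fingers measure 114 mm over their backs; the gripper's body (76 mm by 85 mm) begins 54 mm behind the grasp point. The pads swing forward as they close: fully open they stand 13 mm farther back than shut.
Start: joints at [1.098, 0.276, 1.505, -0, 1.361, -0.121], TCP at [0.198, 0.54, 0.231] pointing down, gripper open.
Joint ranges: [-2.89, 2.89], [-0.75, 2.08], [0.22, 2.7], [-1.18, 4.32], [0.11, 2.71], [-2.7, 2.7]. Speed limits (rad/s): [2.57, 2.57, 3.14, 3.14, 3.14, 3.14].

### API

Orientations are given as a unit quaternion [w, x, y, z].
In Python, from rig import readout, viewer, order, manip gives the robot as it stands. The module is installed in compiled form; this text tells all that it offers.
- The arm moves only by the tool send_rows, never from a script. Its arguments are lists of equal length, an entry for each row: "xyz": the shift along the world's x, y, z in m, a list of three; "delta_rot": the turn, a rotation vector about the world's x, y, z in degrees, a list of three. In form: {"xyz": [[tx, ty, tz], ...], "delta_rot": [[wx, wy, wz], ...]}. A call has 1 to 12 rows; each row shifts and turns the commanded pose from where the row before left it; what a row does not reach is not made up. A row lasts 1/10 s, in which the tool goes at most 50 mm and 8.59 degrees, less where a joint would pass 70% of its speed; a pose out of reach is approached as far as the arm can. A call with a gripper value outside its range is refused whole. "gripper" is the finger opening in m, from 0 to 0.0854, set as the call begins (left out, the last holds). The fingers move at their own pace and stop on an object; "force" is the grip in N (left out, the last holds). Time passes only in rows, so rows that do not move let the fingers close. It gives the time, the measured TCP pose, the force, the opening and the grip force at its end, in the units of the state.
- readout.get_state(): the state, without advancing time (a new reading comes with each control period).
- viewer.get_image(name): name is "side" or "top" or "wrist"; returns a dict with "color" (420x560x3 uint8, red, green, blue), "depth" (420x560 float32, m along the optical axis (not along the pixel's ray), 0 where there is no reading), "K" (3x3 intrinsics, pixels), "camera_from_world" (4x4, takes a point from world to camera coordinates). Camera axes: x right, y up, looking along -z (the intrinsics and any distortion apply to the point x, -y, -z); pixel columns grow to the right and rows downward; lengths in m; the calibration is good to about 2 mm. A picture is of the moment at which its call begins.
- order.sign_off(): hands the job in; it is judged then, once.
The state is a dict: "clock": time; "qpos": joint angles; "qd": joint speeds; "effort": joint torques, N m; "position": TCP position; "ee_rot": TCP orientation; "contact_force": force on the tool from outside, world axes, zero at the start; "moment": the same for the moment, N m; "width": finger opening in m; "gripper_force": force on a finger pad.
Only numpy, scipy, OpenCV 4.12 (cv2) and the standard library are available. Lean on these libraries where they do the work, as an engineer would, in place of code of your own. Each camera call takes 0.05 s, during which the arm holds its last target. There are 200 camera calls.

### The job

Close the loaded bead mill: take the retaining plate with its captive wing knob from the bench and set it over the threaded stud and the two guide pins so that its pad lies on the tube caps. Without cross-threading, turn the knob backward (anticlockwise from above) until it drops off the thread start, then forward (clockwise) to run it on until the pad holds the tubes firmly, finger-tight and not forced, and let go of it. Do not knock over or shift the small bottle, the tube box and the marker near by.

Things in the scene. Friction and masses are not known exactly. Their poses are not given: they have to be found in the camera images.
- mill: Bead mill, fixed: white housing 200 (x) x 130 (y) x 70 mm, display and dial on its front (-x) face. Origin at the centre of its underside, z up. On top an aluminium carrier 154 (x) x 60 (y) mm, deck 98 mm above the origin, with eight upright 2 ml tubes: white caps 13 mm wide, tops 122 mm above the origin, at x = +-29 and +-45, y = +-14 mm. Caps crack under more than 45 N in all.
- seat (a point): Centre of the plane of the tube cap tops, on the stud's axis, 122 mm above the mill's underside. The retaining plate's origin comes here, its x axis along the mill's x axis (either way round).
- retainer: Retaining plate with captive knob, 0.4 to 0.6 kg in all, flat on the bench at the start. Origin at the centre of the pad's underside, z up. Aluminium plate 140 (x) x 54 (y) mm, from 5 to 10 mm above the origin, 33 mm hole in the middle, 9 mm holes for the pins at x = +-58 mm. Below it a black rubber pad (two strips) that gives 1 mm per 9 N: 9 to 30 N in all holds the tubes firmly.
- knob (a joint): Angle of the knob in the plate, rad; 0: wing along the plate's y axis. Grows backward (anticlockwise from above), falls forward (clockwise). Starts within 0.2 of 0. With the plate on the tubes the drop comes at +0.8 to +2.3; from there about 2.7 rad forward bring the shoulder to the plate, 0.7 more take up thread play, and 0.4 to 0.7 more, until turning takes 0.1 to 0.2 N m, make it finger-tight.
- knob_grip (a point): Point in the black knob's upright wing, on its axis, 54 mm above the plate's origin plus the float. The wing is 60 mm long, 10 mm thick, and reaches from 21 mm below this point (top of the ribbed hub, 36 mm wide) to 10 mm above it. Turns with the knob: y along the wing, x across its thickness, z up.
- tube_box: Clear tube box, 76 x 114 x 40 mm, on the bench to the right of the mill; origin at its underside. Bystander.
- small_bottle: Small glass bottle with an orange screw cap, 56 mm wide, 108 mm tall, on the bench behind the plate; origin at its underside. Bystander.
- marker: Green and white marker pen, 17 x 135 mm, on the bench in front of the retaining plate; origin at its underside. Bystander.
- stud_tip (a point): Tip of the fixed steel stud that stands on the carrier along the mill's z axis, 145 mm above the mill's underside. The tip is a plain cone, 9 mm tall, 12 mm wide at its foot; below it, from 137 mm down, a two-start right-hand thread 21 mm wide, core 12 mm, lead 16 mm per turn. The angle at which the thread starts differs from run to run and is not given.
- pin_tip (a point): Tip of one of the two vertical steel guide pins, 7 mm thick, last 5 mm tapered, at x = +-58 mm, y = 0 in the mill's frame; tips 138 mm above the mill's underside. This is the one at +x.
- knob_shoulder (a point): On the knob's axis at the underside of its shoulder, 10 mm above the plate's origin plus the float. The knob floats 0 to 19 mm up in the plate (0: shoulder on the plate); lifted by the knob, the plate hangs at float 19. Let go over the stud, the nut rests on the thread at float 9 to 14 mm; turned backward it climbs to 14 and drops to 7 mm, by its own weight (0.14 kg) if not held.

How it is judged:
On the way, in this order (a step that is already met when the one before it is completed fails the run):
1. the plate lies on the tube caps over the stud and the pins (horizontal distance between retainer and seat below 0.005 m and z of retainer in the frame of mill below 0.1245 m and angle between retainer's own z axis and vertical below 0.05 rad), for 0.2 s.
2. the knob, turned backward, has dropped off the thread start (value of joint knob above 0.4 rad and z of knob_grip in the frame of retainer below 0.0625 m and horizontal distance between retainer and seat below 0.005 m), for 0.05 s.
At the end, for the whole second after the job is handed in: The plate lies on the tube caps over stud and pins: within 5 mm of the seat sideways, level within 0.05 rad, along the mill within 0.08 rad; the knob's shoulder is down on the plate (within 1.5 mm); the plate presses on the mill with 9 to 30 N after the knob is let go; at rest (horizontal distance between retainer and seat below 0.005 m and z of retainer in the frame of mill below 0.1225 m and angle between retainer's own z axis and vertical below 0.05 rad and angle between the x axis of retainer and the x axis of mill, either way round below 0.08 rad and z of knob_grip in the frame of retainer below 0.0555 m and contact force between retainer and mill between 9 and 30 N and linear speed of retainer below 0.01 m/s); the robot touches nothing.
It fails at once if the plate presses on the mill with more than 45 N (tube caps crack) (contact force between retainer and mill above 45 N).
It fails at once if a bystander (tube box, small bottle, marker) is shifted by more than 2 cm (distance of any of tube_box, small_bottle, marker from where it was at the start of the episode above 0.02 m).
It also fails if it takes over 70 s, if anything falls off the work surface, if the arm or the gripper's body presses on something with over 40 N, if the wrist force passes 120 N, or if a joint passes its speed limit or range.

## Working session

There is one attempt and no reset: what is moved stays moved. The work goes in short steps, Python scripts to look and compute and a tool call to move; the robot and the scene stay as the last step left them, time stands still between calls to the robot, and variables do not carry over. Pictures are saved under pics/ and viewed, at most 12 in all, crops included, and the job is handed in when it is done.

Besides the shell and the picture viewer there is one more tool, called by a JSON object that holds its "fn" and its "kwargs". send_rows: Moves the arm, as the interface text tells. Its arguments: {"type":"object","properties":{"xyz":{"type":"array"},"delta_rot":{"type":"array"},"gripper":{"type":"number"},"force":{"type":"number"}},"required":["xyz","delta_rot"]}

```bash
mkdir -p pics
cat > h.py <<'E'
import numpy as np, cv2
from rig import readout, viewer, order, manip
def grab(n,fn=None):
    im=viewer.get_image(n)
    np.savez('pics/%s_last.npz'%n,**im)
    if fn: cv2.imwrite('pics/'+fn,im['color'][:,:,::-1])
    return im
def load(n): return dict(np.load('pics/%s_last.npz'%n))
def cloud(im):
    d=im['depth'];K=im['K'];v,u=np.mgrid[:d.shape[0],:d.shape[1]]
    x=(u-K[0,2])/K[0,0]*d;y=(v-K[1,2])/K[1,1]*d
    P=np.stack([x,-y,-d,np.ones_like(d)],-1)
    return (P@np.linalg.inv(im['camera_from_world']).T)[...,:3]
def proj(im,p):
    c=im['camera_from_world']@np.append(p,1);K=im['K']
    return K[0,0]*c[0]/-c[2]+K[0,2],K[1,1]*-c[1]/-c[2]+K[1,2]
def st():
    s=readout.get_state()
    for k in ('clock','qpos','position','ee_rot','contact_force','moment','width','gripper_force'): print(k,np.round(s[k],4))
E
python3 - <<'E'
from h import *
st();print(manip.hold_point_z)
for n in('top','side'):
    im=grab(n,n+'0.png');print(n,np.round(im['K'],1).tolist(),np.round(np.linalg.inv(im['camera_from_world']),3).tolist())
E
```

```text
clock 0.0
qpos [ 1.098   0.2766  1.5062 -0.      1.3607 -0.121 ]
position [0.1979 0.5393 0.2304]
ee_rot [-3.000e-04  1.750e-01  9.846e-01 -9.000e-04]
contact_force [ 0.3249  1.1632 -0.0409]
moment [0.0263 0.0185 0.0012]
width 0.0857
gripper_force 0.0
0.0187
top [[529.1, 0.0, 276.4], [0.0, 529.1, 205.2], [0.0, 0.0, 1.0]] [[-0.018, 0.994, -0.112, 0.355], [-1.0, -0.02, -0.018, 0.235], [-0.02, 0.111, 0.994, 1.349], [0.0, 0.0, 0.0, 1.0]]
side [[381.7, 0.0, 278.5], [0.0, 381.7, 206.1], [0.0, 0.0, 1.0]] [[1.0, -0.021, 0.014, 0.505], [0.022, 0.456, -0.89, -0.519], [0.012, 0.89, 0.456, 0.52], [0.0, 0.0, 0.0, 1.0]]
```

View pics/top0.png

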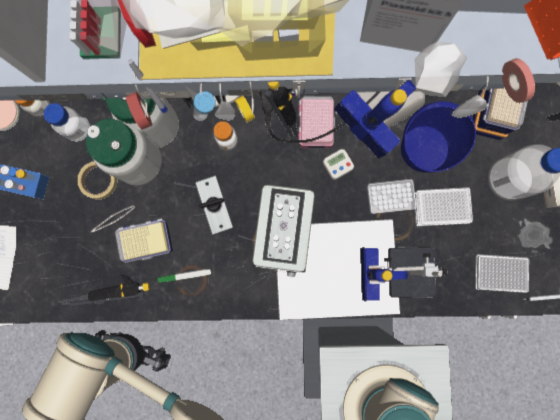

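View pics/side0.png

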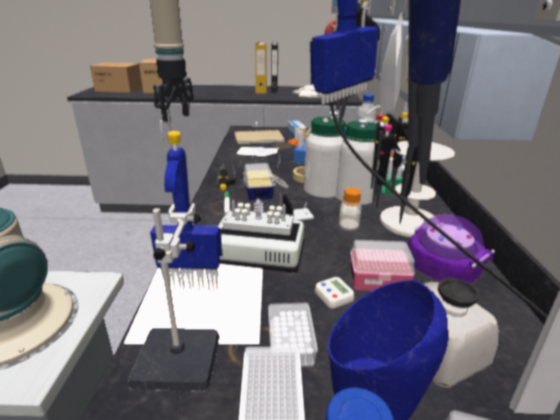

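The top view (up = +x, right = -y) shows the retainer at about (213,205) with its wing at about (212,204). The mill is at (284,228), the bottle at (225,133) and the marker at (185,276). The arm is out of the way. Next I'll take an enlarged crop and depth.

Run:
```python
from h import *
im=load('top');P=cloud(im)
c=im['color'][165:285,180:330,::-1]
cv2.imwrite('pics/crop1.png',cv2.resize(c,None,fx=5,fy=5,interpolation=cv2.INTER_CUBIC))
def rep(name,m):
    p=P[m];uv=np.argwhere(m)[:,::-1]
    q=p[:,:2].astype(np.float32);r=cv2.minAreaRect(q);print(name,len(p),np.round(p.mean(0),4),'rect',np.round(r[0],4),np.round(r[1],4),round(r[2],1), 'z',np.round(np.percentile(p[:,2],[5,50,95]),4))
v,u=np.mgrid[:420,:560]
box=lambda a,b,c_,d:(u>a)&(u<b)&(v>c_)&(v<d)
z=P[...,2]
rep('plate',box(190,240,172,240)&(z>.006)&(z<.016))
rep('wing',box(190,240,172,240)&(z>.045))
rep('housing',box(245,325,175,285)&(z>.05)&(z<.08))
rep('carrier',box(245,325,175,285)&(z>.09)&(z<.105))
rep('caps',box(245,325,175,285)&(z>.115)&(z<.13))
rep('stud',box(270,300,210,245)&(z>.128))
rep('bottle',box(205,245,115,155)&(z>.09))
```

```text
plate 885 [0.5082 0.4177 0.0104] rect [0.5056 0.4162] [0.1215 0.1656] 89.4 z [0.0066 0.0103 0.0145]
wing 131 [0.4929 0.3992 0.199 ] rect [0.4476 0.3292] [0.2598 0.0466] 55.7 z [0.0501 0.063  1.3492]
housing 2766 [0.4381 0.2427 0.0696] rect [0.4376 0.2439] [0.1315 0.215 ] 81.6 z [0.0603 0.0704 0.0759]
carrier 1332 [0.4433 0.2429 0.0987] rect [0.4446 0.243 ] [0.06   0.1538] 81.6 z [0.0945 0.0986 0.1028]
caps 214 [0.4449 0.2421 0.1227] rect [0.4444 0.243 ] [0.0402 0.1121] 81.6 z [0.1185 0.1226 0.1279]
stud 65 [0.4382 0.2423 0.2114] rect [0.4041 0.2436] [0.0185 0.0976] 89.3 z [0.129  0.1371 1.1096]
bottle 365 [0.6562 0.3705 0.2055] rect [0.5353 0.2995] [0.3782 0.0578] 28.4 z [0.0982 0.1082 0.4872]
```

View pics/crop1.png

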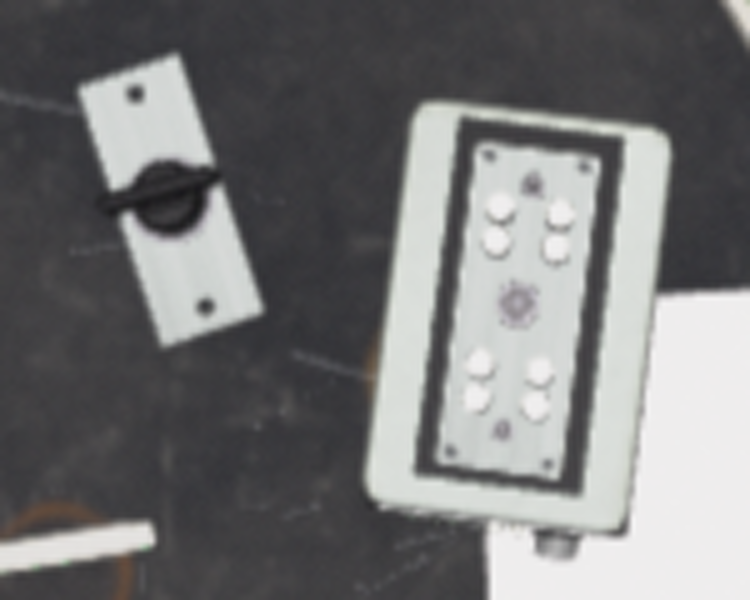

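Crop pixels: plate corners (78,88), (180,53), (265,310), (163,348). Pin holes are at (135,93) and (206,305), and the wing runs (100,205) to (218,175). On the mill, the pins are near (532,183) and (502,430) and the stud near (518,304).

Run:
```python
from h import *
im=load('top');K=im['K'];T=np.linalg.inv(im['camera_from_world'])
def hit(cp,z):
    u,v=cp[0]/5+180-.4,cp[1]/5+165-.4
    d=T[:3,:3]@np.array([(u-K[0,2])/K[0,0],-(v-K[1,2])/K[1,1],-1]);o=T[:3,3]
    return (o+d*(z-o[2])/d[2])[:2]
C=np.array([hit(c,.010) for c in [(78,88),(180,53),(265,310),(163,348)]])
H=np.array([hit(c,.010) for c in [(135,93),(206,305)]])
W=np.array([hit(c,.063) for c in [(100,205),(218,175)]])
M=np.array([hit(c,.138) for c in [(532,180),(502,427)]])
S=hit((518,302),.145)
ang=lambda a,b:np.degrees(np.arctan2(*(a-b)[::-1]))
print('plate',C.mean(0),H.mean(0),ang(H[0],H[1]),ang(C[1],C[2]),ang(C[0],C[3]),np.linalg.norm(H[0]-H[1]))
print('wing',W.mean(0),ang(W[0],W[1]),np.linalg.norm(W[0]-W[1]))
print('pins',M.mean(0),ang(M[0],M[1]),np.linalg.norm(M[0]-M[1]),'stud',S)
P=cloud(im);v,u=np.mgrid[:420,:560];z=P[...,2]
d=np.hypot(P[...,0]-W.mean(0)[0],P[...,1]-W.mean(0)[1])
m=(d<.04)&(z>.045)&(z<.08);r=cv2.minAreaRect(P[m][:,:2].astype(np.float32));print(m.sum(),r,np.percentile(z[m],[50,90]))
st=0
for n,a in (('plate2',(d<.085)&(z>.007)&(z<.0135)),):
    print(cv2.minAreaRect(P[a][:,:2].astype(np.float32)))
```

```text
plate [0.51114133 0.41943505] [0.51140673 0.41991601] 18.093686525501276 17.7485305692815 17.815978919273967 0.11545972869103711
wing [0.50953241 0.41814943] 103.21666926554431 0.059714564256272064
pins [0.44505065 0.24299584] -8.013724249667044 0.11437414992287905 stud [0.44492076 0.24252085]
117 ((0.5100956559181213, 0.41912907361984253), (0.01072982419282198, 0.0577542744576931), 15.093825340270996) [0.06246362 0.06613885]
((0.5066420435905457, 0.4261413812637329), (0.14760732650756836, 0.14747613668441772), 31.31346321105957)
```

{"fn": "send_rows", "kwargs": {"xyz": [[0.03,-0.012,-0.01],[0.035,-0.0135,-0.012],[0.035,-0.0135,-0.012],[0.035,-0.0135,-0.012],[0.035,-0.0135,-0.012],[0.035,-0.0135,-0.012],[0.035,-0.0135,-0.012],[0.035,-0.0135,-0.012],[0.0376,-0.0138,-0.0164],[0,0,0],[0,0,0]], "delta_rot": [[0,0,-6.2],[0,0,-6.2],[0,0,-6.2],[0,0,-6.2],[0,0,-6.2],[0,0,-6.2],[0,0,-6.2],[0,0,-6.2],[0,0,-6.2],[0,0,0],[0,0,0]], "gripper": 0.0854, "force": 60}}

```text
clock: 1.2
position: [0.5108, 0.4186, 0.1196]
ee_rot: [-0.001, 0.616, 0.788, -0.001]
contact_force: [0.6, 0.2, 0.5]
width: 0.0855
gripper_force: 0.0
```

Run:
```python
from h import *
st()
im=grab('wrist','w1.png')
from scipy.spatial.transform import Rotation as R
P=cloud(im);z=P[...,2]
d=np.hypot(P[...,0]-.5105,P[...,1]-.419)
m=(d<.04)&(z>.055)&(z<.075);r=cv2.minAreaRect(P[m][:,:2].astype(np.float32));print(m.sum(),r,np.percentile(z[m],[10,50,90]))
```

```text
clock 1.2
qpos [5.8100e-01 4.7690e-01 1.4736e+00 5.0000e-04 1.1939e+00 3.3700e-01]
position [0.5108 0.4186 0.1196]
ee_rot [-7.000e-04  6.159e-01  7.879e-01 -1.200e-03]
contact_force [0.6063 0.1509 0.5445]
moment [ 0.0369  0.0293 -0.0249]
width 0.0855
gripper_force 0.0
1404 ((0.5113381147384644, 0.4224076569080353), (0.009992404840886593, 0.058905914425849915), 15.149859428405762) [0.06195695 0.06415045 0.06531305]
```

View pics/w1.png

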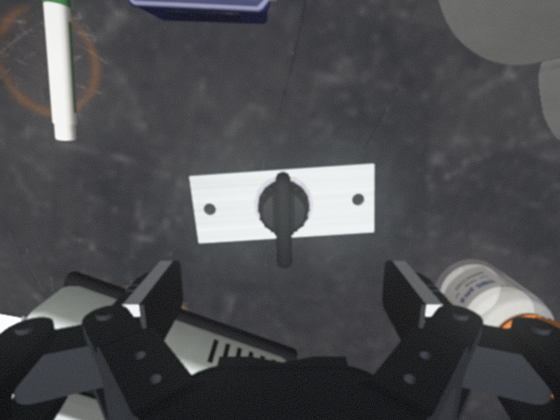

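The wrist view shows the wing upright at px (284,220), between and parallel to the fingers. The plate holes are at (209,209) and (358,199), and the bottle, lower right at (510,310), is clear of the fingers. I'll descend and grip.

{"fn": "send_rows", "kwargs": {"xyz": [[0,0.001,-0.016],[0,0.001,-0.016],[0,0,-0.016],[0,0,-0.016],[0,0,-0.012],[0,0,-0.0055],[0,0,0]], "delta_rot": [[0,0,1],[0,0,0],[0,0,0],[0,0,0],[0,0,0],[0,0,0],[0,0,0]]}}

```text
clock: 1.95
position: [0.5099, 0.4217, 0.0391]
ee_rot: [-0.0, 0.608, 0.794, -0.0]
contact_force: [0.4, 0.9, 0.4]
width: 0.0852
gripper_force: 0.0
```

{"fn": "send_rows", "kwargs": {"xyz": [[0,0,0],[0,0,0],[0,0,0],[0,0,0],[0,0,0],[0,0,0],[0,0,0],[0,0,0]], "delta_rot": [[0,0,0],[0,0,0],[0,0,0],[0,0,0],[0,0,0],[0,0,0],[0,0,0],[0,0,0]], "gripper": 0.0, "force": 60}}

```text
clock: 2.75
position: [0.5108, 0.4215, 0.0396]
ee_rot: [0.0, 0.608, 0.794, 0.0]
contact_force: [-0.0, -0.5, 2.6]
width: 0.0087
gripper_force: 60.3
```

{"fn": "send_rows", "kwargs": {"xyz": [[0,0,0.008],[0,0,0.012],[0,0,0.02],[0,0,0.03],[0,0,0.035],[0,0,0.035],[0,0,0.03],[0,0,0.018],[0,0,0],[0,0,0]], "delta_rot": [[0,0,0],[0,0,0],[0,0,0],[0,0,0],[0,0,0],[0,0,0],[0,0,0],[0,0,0],[0,0,0],[0,0,0]]}}

```text
clock: 3.75
position: [0.5101, 0.421, 0.2268]
ee_rot: [-0.0, 0.608, 0.794, -0.001]
contact_force: [0.4, -0.2, -4.8]
width: 0.0089
gripper_force: 60.0
```

{"fn": "send_rows", "kwargs": {"xyz": [[-0.004,-0.011,0],[-0.008,-0.021,0],[-0.009,-0.025,0],[-0.009,-0.025,0],[-0.009,-0.025,0],[-0.009,-0.025,0],[-0.008,-0.021,0],[-0.006,-0.015,0],[-0.004,-0.0107,0],[0,0,0],[0,0,0],[0,0,0]], "delta_rot": [[0,0,-2],[0,0,-3],[0,0,-3],[0,0,-3],[0,0,-3],[0,0,-3],[0,0,-3],[0,0,-3],[0,0,-3.1],[0,0,0],[0,0,0],[0,0,0]]}}

```text
clock: 4.95
position: [0.445, 0.2433, 0.2272]
ee_rot: [-0.0, 0.772, 0.636, 0.0]
contact_force: [0.4, 0.1, -4.1]
width: 0.0088
gripper_force: 60.0
```

Run:
```python
from h import *
st()
im=grab('wrist','w2.png')
t=grab('top')
c=t['color'][165:285,205:355,::-1]
c=cv2.resize(c,None,fx=4,fy=4,interpolation=cv2.INTER_CUBIC)
w=cv2.resize(cv2.imread('pics/w2.png'),None,fx=.36,fy=.36)
s=grab('side')['color'][150:290,200:330,::-1]
s=cv2.resize(s,(200,int(200*140/130)))
o=np.zeros((480,802,3),np.uint8);o[:,:600]=c;o[:w.shape[0],600:802]=w;o[200:200+s.shape[0],600:800]=s
cv2.imwrite('pics/c2.png',o)
for n,i in(('top',t),('wrist',im)):
    P=cloud(i);z=P[...,2];d=np.hypot(P[...,0]-.4447,P[...,1]-.2428)
    zz=z[(d<.08)&(z>.15)&(z<.26)];print(np.histogram(zz,bins=np.arange(.15,.262,.005)))
    m=(d<.085)&(z>.167)&(z<.187);A=P[m]
    print(n,m.sum(),cv2.minAreaRect(A[:,:2].astype(np.float32)),np.linalg.lstsq(np.c_[A[:,:2]-[.4447,.2428],np.ones(len(A))],A[:,2],rcond=None)[0])
```

```text
clock 4.95
qpos [3.6290e-01 1.7600e-01 1.6509e+00 4.0000e-04 1.3145e+00 5.5520e-01]
position [0.445  0.2433 0.2272]
ee_rot [-2.000e-04  7.718e-01  6.359e-01  1.000e-04]
contact_force [ 0.4282  0.0734 -4.1306]
moment [ 0.0176  0.0264 -0.016 ]
width 0.0088
gripper_force 59.9755
(array([  0,   0,   0,   0,  20, 183,  72,   0,   0,   0,   0,   0,   0,
         0,   0,   0,   0,   0,   0,   0,   0,   0]), array([0.15 , 0.155, 0.16 , 0.165, 0.17 , 0.175, 0.18 , 0.185, 0.19 ,
       0.195, 0.2  , 0.205, 0.21 , 0.215, 0.22 , 0.225, 0.23 , 0.235,
       0.24 , 0.245, 0.25 , 0.255, 0.26 ]))
top 275 ((0.4017358422279358, 0.2487003058195114), (0.053847674280405045, 0.053907494992017746), 80.8978500366211) [-0.01695691 -0.00221236  0.1776734 ]
(array([    0,     0,     0,     0,    63, 12759,  1709,     0,     0,
         537,   460,   121,   155,   452,   412,    63,   116,   310,
         368,   729,  3141,   417]), array([0.15 , 0.155, 0.16 , 0.165, 0.17 , 0.175, 0.18 , 0.185, 0.19 ,
       0.195, 0.2  , 0.205, 0.21 , 0.215, 0.22 , 0.225, 0.23 , 0.235,
       0.24 , 0.245, 0.25 , 0.255, 0.26 ]))
wrist 14531 ((0.44526034593582153, 0.24356721341609955), (0.0548122264444828, 0.14058741927146912), 80.9544448852539) [-0.00260957 -0.00348653  0.17920771]
```

View pics/c2.png

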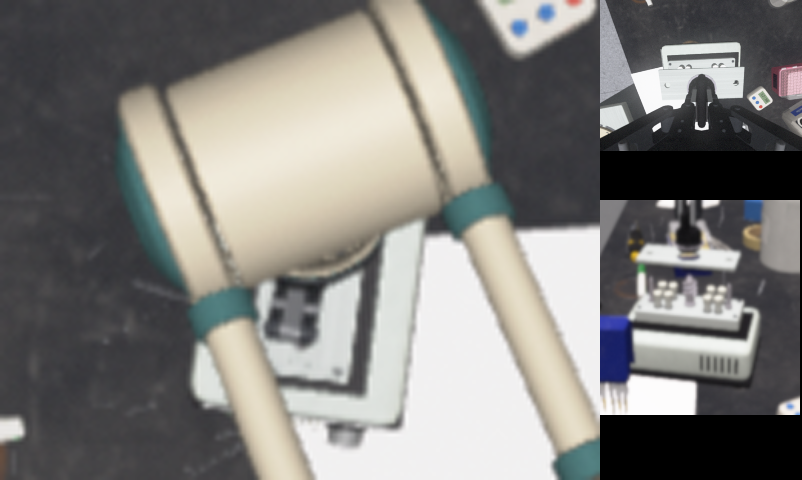

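The plate hangs level and centred over the mill, with the stud just below it in the side view at (690,285). Wrist and top cameras disagree by about 3 mm in y, so I'll back off sideways and measure the mill with the wrist camera.

{"fn": "send_rows", "kwargs": {"xyz": [[0,-0.015,0.01],[0,-0.02,0.01],[0,-0.025,0.01],[0,-0.02,0],[0,-0.01,0],[0,0,0],[0,0,0],[0,0,0]], "delta_rot": [[0,0,0],[0,0,0],[0,0,0],[0,0,0],[0,0,0.8],[0,0,0],[0,0,0],[0,0,0]]}}

```text
clock: 5.9
position: [0.4448, 0.1533, 0.2576]
ee_rot: [-0.0, 0.767, 0.641, 0.0]
contact_force: [0.5, -0.1, -3.6]
width: 0.0087
gripper_force: 60.0
```

Run:
```python
from h import *
st()
im=grab('wrist','w3.png')
P=cloud(im);z=P[...,2];d=np.hypot(P[...,0]-.4447,P[...,1]-.2428)
def rep(n,m):
    A=P[m];print(n,m.sum(),np.round(A.mean(0),4),cv2.minAreaRect(A[:,:2].astype(np.float32)))
rep('housing',(d<.13)&(z>.06)&(z<.08));rep('carrier',(d<.1)&(z>.093)&(z<.103));rep('caps',(d<.07)&(z>.118)&(z<.127));rep('stud',(d<.02)&(z>.129)&(z<.15))
m=(np.hypot(P[...,0]-.445,P[...,1]-.153)<.085)&(z>.19)&(z<.225);rep('plate',m)
pc=proj(im,[.4447,.243,.138]);print(pc)
```

```text
clock 5.9
qpos [1.8350e-01 1.0160e-01 1.6650e+00 4.0000e-04 1.3746e+00 3.6210e-01]
position [0.4448 0.1533 0.2576]
ee_rot [-1.000e-04  7.674e-01  6.412e-01  2.000e-04]
contact_force [ 0.4906 -0.0969 -3.5924]
moment [ 0.0246  0.0114 -0.0192]
width 0.0087
gripper_force 59.9673
housing 16213 [0.4467 0.2467 0.0708] ((0.4448656141757965, 0.24466340243816376), (0.12959052622318268, 0.2016626000404358), 81.67974853515625)
carrier 10095 [0.4472 0.2443 0.0993] ((0.44587767124176025, 0.24457833170890808), (0.06017948314547539, 0.15431025624275208), 81.7102279663086)
caps 1909 [0.4456 0.2449 0.123 ] ((0.4462469220161438, 0.24445176124572754), (0.04119347408413887, 0.11537376791238785), 81.53356170654297)
stud 603 [0.4461 0.2439 0.1377] ((0.44599297642707825, 0.2444062978029251), (0.020082388073205948, 0.01964552327990532), 78.87820434570312)
plate 14570 [0.4462 0.1576 0.2096] ((0.44514063000679016, 0.15338553488254547), (0.055007416754961014, 0.14070811867713928), 81.9413833618164)
(np.float64(260.34918847062073), np.float64(89.63288261781673))
```

View pics/w3.png

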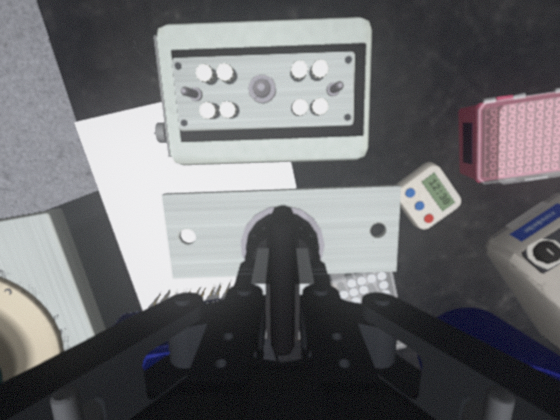

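The wrist view shows the mill with stud (262,88) and pins (190,92) and (336,87). The plate hangs level, holes at (188,236) and (377,230). In that camera's frame the plate sits at (.4451,.1534), yaw -8.1°, and the mill at (.4459,.2445), yaw -8.3°. I'll move over and lower to just above the pins.

{"fn": "send_rows", "kwargs": {"xyz": [[0,0.01,0],[0,0.018,0],[0.0005,0.02,0],[0,0.018,-0.005],[0,0.014,-0.01],[0,0.0106,-0.012],[0,0,-0.012],[0,0,-0.01],[0,0,0],[0,0,0]], "delta_rot": [[0,0,0],[0,0,0],[0,0,0],[0,0,0],[0,0,-0.2],[0,0,0],[0,0,0],[0,0,0],[0,0,0],[0,0,0]]}}

```text
clock: 6.95
position: [0.4453, 0.2428, 0.2082]
ee_rot: [0.0, 0.769, 0.639, -0.0]
contact_force: [1.0, 1.6, -4.9]
width: 0.0087
gripper_force: 59.9
```

Run:
```python
from h import *
st()
s=grab('side')['color'][195:255,215:315,::-1]
w=grab('wrist','w4.png')['color'][:,:,::-1]
s=cv2.resize(s,(500,300),interpolation=cv2.INTER_CUBIC);w=cv2.resize(w[60:330,60:500],(500,307))
cv2.imwrite('pics/c4.png',np.vstack([s,w])[:600])
```

```text
clock 6.95
qpos [ 3.6220e-01  1.8910e-01  1.6828e+00 -4.0000e-04  1.2703e+00  5.4560e-01]
position [0.4453 0.2428 0.2082]
ee_rot [ 1.000e-04  7.688e-01  6.394e-01 -3.000e-04]
contact_force [ 0.9509  1.5575 -4.8603]
moment [-0.0046 -0.0085 -0.0342]
width 0.0087
gripper_force 59.9461
```

View pics/c4.png

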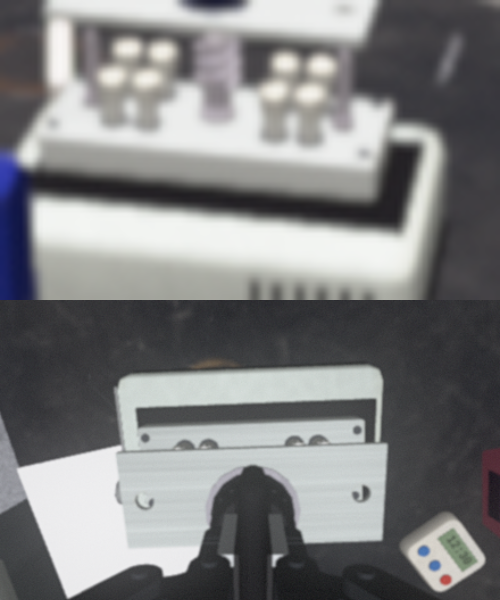

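Both pin holes show something in them: left (145,500), right (361,492). I'll zoom in with the expected aligned positions overlaid.

Run:
```python
from h import *
im=load('wrist');c=im['color'][:,:,::-1]
th=np.radians(-8.25);o=[]
P=cloud(im);z=P[...,2];d=np.hypot(P[...,0]-.445,P[...,1]-.2435)
m=(d<.085)&(z>.153)&(z<.168);A=P[m];print(cv2.minAreaRect(A[:,:2].astype(np.float32)),np.median(A[:,2]))
for s in(-1,1):
    x,y=.0459+.4+s*.058*np.cos(th),.2445+s*.058*np.sin(th)
    u,v=proj(im,[x,y,.138]);print('pin tip exp',s,u,v)
    h=proj(im,[.4453+s*.058*np.cos(th),.2436+s*.058*np.sin(th),.160]);print('hole exp',h)
    cx,cy=int(h[0]),int(h[1]);k=c[cy-22:cy+22,cx-25:cx+25]
    o.append(cv2.resize(k,(400,352),interpolation=cv2.INTER_CUBIC));print('crop origin',cx-25,cy-22)
cv2.imwrite('pics/c5.png',np.hstack(o))
```

```text
((0.4459313750267029, 0.2430058717727661), (0.05492549389600754, 0.1409020870923996), 81.55628204345703) 0.16080154810659356
pin tip exp -1 195.46033525570925 223.79998368930103
hole exp (np.float64(185.8458105924334), np.float64(236.2444125912568))
crop origin 160 214
pin tip exp 1 368.60706013519103 217.33609605541255
hole exp (np.float64(376.84577836779226), np.float64(229.18459606136787))
crop origin 351 207
```

View pics/c5.png

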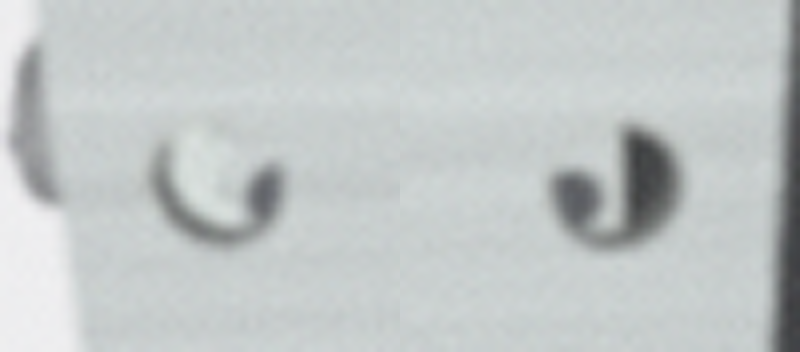

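Run:
```python
from h import *
im=load('wrist');P=cloud(im);d=im['depth']
T=np.linalg.inv(im['camera_from_world']);K=im['K'];th=np.radians(-8.25);R=np.array([[np.cos(th),np.sin(th)],[-np.sin(th),np.cos(th)]])
print('cam',T[:3,3])
for u,v in((193,238),(187,234),(373,232),(379,230)):
    dr=T[:3,:3]@np.array([(u-K[0,2])/K[0,0],-(v-K[1,2])/K[1,1],-1])
    print((u,v),'z',np.round(P[v-1:v+2,u-1:u+2,2].ravel(),3),[ (zz,np.round(1e3*R@((T[:3,3]+dr*(zz-T[2,3])/dr[2])[:2]-[.4459,.2445]),1).tolist()) for zz in(.155,.138,.098,.07)])
```

```text
cam [0.45804081 0.30885593 0.35274725]
(193, 238) z [0.102 0.101 0.101 0.101 0.102 0.101 0.102 0.102 0.101] [(0.155, [-55.7, -4.0]), (0.138, [-60.7, -10.0]), (0.098, [-72.6, -24.1]), (0.07, [-80.9, -33.9])]
(187, 234) z [0.072 0.072 0.098 0.072 0.072 0.099 0.071 0.073 0.097] [(0.155, [-59.2, -1.3]), (0.138, [-64.5, -7.0]), (0.098, [-77.0, -20.5]), (0.07, [-85.8, -29.9])]
(373, 232) z [0.102 0.101 0.102 0.101 0.101 0.102 0.102 0.103 0.101] [(0.155, [56.6, -4.5]), (0.138, [61.3, -10.5]), (0.098, [72.2, -24.6]), (0.07, [79.8, -34.5])]
(379, 230) z [0.098 0.074 0.075 0.099 0.074 0.073 0.098 0.075 0.074] [(0.155, [60.3, -3.3]), (0.138, [65.3, -9.2]), (0.098, [76.9, -23.1]), (0.07, [85.0, -32.8])]
```

Those dark spots are the deck's corner screws (z≈.101), seen symmetrically, so x is aligned. y is about 1.4 mm short, so I'll nudge and then lower gently.

{"fn": "send_rows", "kwargs": {"xyz": [[0,0.0012,0],[0,0,-0.004],[0,0,-0.004],[0,0,-0.003],[0,0,0],[0,0,0]], "delta_rot": [[0,0,0],[0,0,0],[0,0,0],[0,0,0],[0,0,0],[0,0,0]]}}

```text
clock: 7.65
position: [0.4452, 0.2446, 0.1973]
ee_rot: [0.0, 0.769, 0.64, -0.0]
contact_force: [0.3, -0.7, -4.3]
width: 0.0084
gripper_force: 59.9
```

{"fn": "send_rows", "kwargs": {"xyz": [[0,0,-0.003],[0,0,-0.003],[0,0,-0.003],[0,0,0],[0,0,0]], "delta_rot": [[0,0,0],[0,0,0],[0,0,0],[0,0,0],[0,0,0]]}}

```text
clock: 8.15
position: [0.4452, 0.2446, 0.1883]
ee_rot: [-0.0, 0.769, 0.64, -0.0]
contact_force: [0.7, 0.8, -3.7]
width: 0.0088
gripper_force: 59.9
```

```bash
cat > pl.py <<'E'
from h import *
def plate(zlo,zhi):
    st()
    im=grab('wrist');P=cloud(im);z=P[...,2];d=np.hypot(P[...,0]-.4455,P[...,1]-.244)
    m=(d<.085)&(z>zlo)&(z<zhi);A=P[m];print('plate',m.sum(),cv2.minAreaRect(A[:,:2].astype(np.float32)))
    print(' slope,z',np.linalg.lstsq(np.c_[A[:,:2]-[.4455,.244],np.ones(len(A))],A[:,2],rcond=None)[0].round(4))
E
python3 -c "
from pl import *
plate(.13,.152)"
```

```text
clock 8.15
qpos [ 3.6530e-01  2.0480e-01  1.7144e+00 -1.0000e-04  1.2226e+00  5.4790e-01]
position [0.4452 0.2446 0.1883]
ee_rot [-0.000e+00  7.686e-01  6.397e-01 -1.000e-04]
contact_force [ 0.6984  0.7684 -3.6895]
moment [ 0.0182  0.0268 -0.0192]
width 0.0088
gripper_force 59.9116
plate 14743 ((0.4454604387283325, 0.24467873573303223), (0.0550440214574337, 0.14071419835090637), 81.64395904541016)
 slope,z [-0.0026 -0.0038  0.1403]
```

The plate is 3 mm onto the pins, level and aligned. I'll lower it onto the caps.

{"fn": "send_rows", "kwargs": {"xyz": [[0,0,-0.003],[0,0,-0.003],[0,0,-0.003],[0,0,-0.0015],[0,0,0],[0,0,0]], "delta_rot": [[0,0,0],[0,0,0],[0,0,0],[0,0,0],[0,0,0],[0,0,0]]}}

```text
clock: 8.8
position: [0.4453, 0.2446, 0.1781]
ee_rot: [0.0, 0.769, 0.64, 0.0]
contact_force: [0.1, -0.1, -1.2]
width: 0.0091
gripper_force: 60.4
```

```bash
python3 -c "
from pl import *
plate(.122,.142)"
```

```text
clock 8.8
qpos [ 0.3654  0.2129  1.7307 -0.      1.1977  0.5479]
position [0.4453 0.2446 0.1781]
ee_rot [1.000e-04 7.686e-01 6.397e-01 1.000e-04]
contact_force [ 0.1403 -0.0578 -1.2357]
moment [-0.0642  0.1252 -0.006 ]
width 0.0091
gripper_force 60.4301
plate 15138 ((0.44562676548957825, 0.24477113783359528), (0.05489863082766533, 0.14085552096366882), 81.77236938476562)
 slope,z [-0.0017 -0.0047  0.1331]
```

The plate is seated (weight off the wrist). I'll open a little so the knob settles, and measure its height.

{"fn": "send_rows", "kwargs": {"xyz": [[0,0,0],[0,0,0],[0,0,0],[0,0,0],[0,0,0]], "delta_rot": [[0,0,0],[0,0,0],[0,0,0],[0,0,0],[0,0,0]], "gripper": 0.035}}

```text
clock: 9.35
position: [0.4454, 0.2447, 0.178]
ee_rot: [0.0, 0.769, 0.64, 0.0]
contact_force: [0.2, -0.4, -1.0]
width: 0.0348
gripper_force: 0.0
```

```bash
cat > wing.py <<'E'
from h import *
def wing(im,a):
    # mask: dark pixels along the wing around axis; report top z & angle
    P=cloud(im);z=P[...,2];dx=P[...,0]-.4455;dy=P[...,1]-.2445;d=np.hypot(dx,dy)
    t=np.radians(a);n=abs(dx*np.cos(t)+dy*np.sin(t))
    m=(d<.034)&(n<.010)&(z>.165)&(z<.215)
    print('hist',np.histogram(z[m],bins=np.arange(.165,.2152,.002))[0])
    zt=np.percentile(z[m],95);k=m&(z>zt-.004)
    print('top z',zt.round(4),'p99',np.percentile(z[m],99).round(4),k.sum(),cv2.minAreaRect(P[k][:,:2].astype(np.float32)))
E
python3 - <<'E'
from wing import *
wing(load('wrist'),-10.5)
st();im=grab('wrist','w6.png');wing(im,-10.5)
E
```

```text
hist [  35   39   59  109   63   47   23   24   27   58   57   72   67   72
   75   85   95  400 1799 1090  110  106   99   77   96]
top z 0.2096 p99 0.2139 461 ((0.44611436128616333, 0.24603047966957092), (0.023012150079011917, 0.01996786706149578), 81.28143310546875)
clock 9.35
qpos [ 0.3654  0.213   1.7309 -0.      1.1973  0.5479]
position [0.4454 0.2447 0.178 ]
ee_rot [1.000e-04 7.686e-01 6.397e-01 2.000e-04]
contact_force [ 0.2005 -0.351  -1.0295]
moment [ 0.0045 -0.0204 -0.0085]
width 0.0348
gripper_force 0.0
hist [ 186  381  268   42   19   25   22   27   28   22   28   27   32   31
  233  829 1905   69    0    0    0    0    0    0    0]
top z 0.1987 p99 0.1992 2885 ((0.44568946957588196, 0.24511218070983887), (0.05927156284451485, 0.009853632189333439), 79.59066009521484)
```

View pics/w6.png

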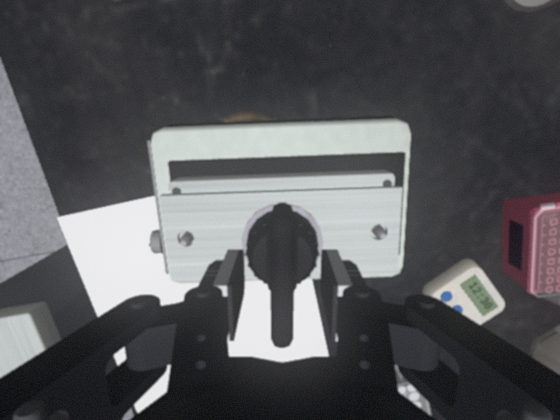

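The plate is seated, the wing at (283,275) is free between the fingers, and both pins fill their holes at (186,238) and (379,231). The knob settled about 4.5 mm, so float is about 12 mm and the drop should come near +0.8 rad. I'll regrip and turn backward about 64°.

{"fn": "send_rows", "kwargs": {"xyz": [[0,0,-0.0025],[0,0,-0.002],[0,0,0]], "delta_rot": [[0,0,0],[0,0,0],[0,0,0]]}}

```text
clock: 9.7
position: [0.4449, 0.2445, 0.173]
ee_rot: [-0.0, 0.769, 0.64, -0.0]
contact_force: [0.4, -1.3, -0.1]
width: 0.0347
gripper_force: 0.0
```

{"fn": "send_rows", "kwargs": {"xyz": [[0,0,0],[0,0,0],[0,0,0],[0,0,0],[0,0,0]], "delta_rot": [[0,0,0],[0,0,0],[0,0,0],[0,0,0],[0,0,0]], "gripper": 0.0, "force": 40}}

```text
clock: 10.2
position: [0.4453, 0.2446, 0.1735]
ee_rot: [0.0, 0.769, 0.64, 0.0]
contact_force: [-0.6, -0.5, 0.9]
width: 0.0092
gripper_force: 42.7
```

{"fn": "send_rows", "kwargs": {"xyz": [[0,0,0.0004],[0,0,0.0004],[0,0,0.0004],[0,0,0.0004],[0,0,0.0004],[0,0,0.0004],[0,0,0.0004],[0,0,0.0004],[0,0,0],[0,0,0]], "delta_rot": [[0,0,8],[0,0,8],[0,0,8],[0,0,8],[0,0,8],[0,0,8],[0,0,8],[0,0,8],[0,0,0],[0,0,0]]}}

```text
clock: 11.2
position: [0.4445, 0.2442, 0.1762]
ee_rot: [-0.001, 0.314, 0.949, -0.001]
contact_force: [-1.4, -0.9, -1.8]
width: 0.0091
gripper_force: 42.4
```

```bash
python3 -c "
from h import *
st()"
```

```text
clock 11.2
qpos [ 3.6520e-01  2.1430e-01  1.7341e+00 -3.0000e-04  1.1952e+00 -5.6640e-01]
position [0.4445 0.2442 0.1762]
ee_rot [-7.000e-04  3.141e-01  9.494e-01 -7.000e-04]
contact_force [-1.4384 -0.8591 -1.763 ]
moment [-0.2555  0.2975 -0.007 ]
width 0.0091
gripper_force 42.3911
```

{"fn": "send_rows", "kwargs": {"xyz": [[0,0,0],[0,0,0],[0,0,0],[0,0,0],[0,0,0]], "delta_rot": [[0,0,0],[0,0,0],[0,0,0],[0,0,0],[0,0,0]], "gripper": 0.035}}

```text
clock: 11.7
position: [0.4455, 0.2447, 0.1768]
ee_rot: [0.0, 0.313, 0.95, 0.0]
contact_force: [-0.4, -0.4, 0.8]
width: 0.035
gripper_force: 0.0
```

Run:
```python
from wing import *
st();im=grab('wrist','w7.png');wing(im,53.5)
```

```text
clock 11.7
qpos [ 3.6530e-01  2.1410e-01  1.7329e+00  1.0000e-04  1.1941e+00 -5.6890e-01]
position [0.4455 0.2447 0.1768]
ee_rot [2.000e-04 3.129e-01 9.498e-01 2.000e-04]
contact_force [-0.379  -0.4452  0.7535]
moment [0.021  0.0576 0.0235]
width 0.035
gripper_force 0.0
hist [  56  115  461  280   64   21   26   26   23   28   26   33   33   30
   32  161  625 2182  251    0    0    0    0    0    0]
top z 0.201 p99 0.2015 3052 ((0.4451083540916443, 0.24500957131385803), (0.009892747737467289, 0.05888257548213005), 53.47772216796875)
```

It climbed 2.3 mm but hasn't dropped yet. I'll turn about 32° more.

{"fn": "send_rows", "kwargs": {"xyz": [[0,0,-0.0006],[0,0,0],[0,0,0],[0,0,0],[0,0,0]], "delta_rot": [[0,0,0],[0,0,0],[0,0,0],[0,0,0],[0,0,0]], "gripper": 0.0}}

```text
clock: 12.25
position: [0.445, 0.2444, 0.176]
ee_rot: [-0.0, 0.313, 0.95, -0.0]
contact_force: [-0.8, -0.2, 0.6]
width: 0.009
gripper_force: 42.7
```

{"fn": "send_rows", "kwargs": {"xyz": [[0,0,0.0004],[0,0,0.0004],[0,0,0.0004],[0,0,0.0004],[0,0,0],[0,0,0]], "delta_rot": [[0,0,8],[0,0,8],[0,0,8],[0,0,8],[0,0,0],[0,0,0]]}}

```text
clock: 12.85
position: [0.4449, 0.2443, 0.1773]
ee_rot: [-0.001, 0.04, 0.999, -0.0]
contact_force: [-0.1, -2.1, -1.3]
width: 0.0093
gripper_force: 42.4
```

{"fn": "send_rows", "kwargs": {"xyz": [[0,0,0],[0,0,0],[0,0,0],[0,0,0],[0,0,0]], "delta_rot": [[0,0,0],[0,0,0],[0,0,0],[0,0,0],[0,0,0]], "gripper": 0.035}}

```text
clock: 13.35
position: [0.4454, 0.2447, 0.1778]
ee_rot: [0.0, 0.039, 0.999, 0.0]
contact_force: [-0.3, -0.0, -0.2]
width: 0.0353
gripper_force: 0.0
```

Run:
```python
from wing import *
st();im=grab('wrist','w8.png');wing(im,85.5)
```

```text
clock 13.35
qpos [ 3.6530e-01  2.1330e-01  1.7313e+00  2.0000e-04  1.1965e+00 -1.1275e+00]
position [0.4454 0.2447 0.1778]
ee_rot [2.000e-04 3.900e-02 9.992e-01 2.000e-04]
contact_force [-0.3151 -0.0257 -0.2088]
moment [-0.0367  0.0028 -0.016 ]
width 0.0353
gripper_force 0.0
hist [ 259   39   20   19   23   19   29   22   27   24   26   35  182  692
 1917  120    0    0    0    0    0    0    0    0    0]
top z 0.1948 p99 0.1953 2769 ((0.4451775550842285, 0.2450888603925705), (0.009825222194194794, 0.05943230539560318), 84.98638153076172)
```

It dropped: the wing top went from .201 to .195, so float is about 7 mm at knob +1.63 rad. I'll regrip lower and run it forward.

{"fn": "send_rows", "kwargs": {"xyz": [[0,0,-0.004],[0,0,-0.004],[0,0,0],[0,0,0]], "delta_rot": [[0,0,0],[0,0,0],[0,0,0],[0,0,0]]}}

```text
clock: 13.8
position: [0.4451, 0.2446, 0.1693]
ee_rot: [-0.0, 0.039, 0.999, -0.0]
contact_force: [-1.0, -0.3, -0.5]
width: 0.0352
gripper_force: 0.0
```

{"fn": "send_rows", "kwargs": {"xyz": [[0,0,0],[0,0,0],[0,0,0],[0,0,0],[0,0,0]], "delta_rot": [[0,0,0],[0,0,0],[0,0,0],[0,0,0],[0,0,0]], "gripper": 0.0, "force": 35}}

```text
clock: 14.3
position: [0.4453, 0.2444, 0.1698]
ee_rot: [0.0, 0.039, 0.999, -0.0]
contact_force: [-1.0, -0.8, 1.8]
width: 0.0097
gripper_force: 37.0
```

{"fn": "send_rows", "kwargs": {"xyz": [[0,0,-0.00036],[0,0,-0.00036],[0,0,-0.00036],[0,0,-0.00036],[0,0,-0.00036],[0,0,-0.00036],[0,0,0]], "delta_rot": [[0,0,-8],[0,0,-8],[0,0,-8],[0,0,-8],[0,0,-8],[0,0,-8],[0,0,0]]}}

```text
clock: 15.0
position: [0.4455, 0.2444, 0.1676]
ee_rot: [0.0, 0.442, 0.897, 0.0]
contact_force: [-0.4, -2.4, 1.1]
width: 0.0091
gripper_force: 37.1
```

```bash
python3 -c "
from h import *
st()"
```

```text
clock 15.0
qpos [ 3.6520e-01  2.2170e-01  1.7472e+00 -6.0000e-04  1.1721e+00 -2.9020e-01]
position [0.4455 0.2444 0.1676]
ee_rot [4.000e-04 4.418e-01 8.971e-01 0.000e+00]
contact_force [-0.3969 -2.4233  1.1445]
moment [-0.3424 -0.0529 -0.0102]
width 0.0091
gripper_force 37.0695
```

Running freely. Another 96°.

{"fn": "send_rows", "kwargs": {"xyz": [[0,0,-0.00036],[0,0,-0.00036],[0,0,-0.00036],[0,0,-0.00036],[0,0,-0.00036],[0,0,-0.00036],[0,0,-0.00036],[0,0,-0.00036],[0,0,-0.00036],[0,0,-0.00036],[0,0,-0.00036],[0,0,-0.00036]], "delta_rot": [[0,0,-8],[0,0,-8],[0,0,-8],[0,0,-8],[0,0,-8],[0,0,-8],[0,0,-8],[0,0,-8],[0,0,-8],[0,0,-8],[0,0,-8],[0,0,-8]]}}

```text
clock: 16.2
position: [0.4455, 0.2445, 0.1636]
ee_rot: [0.0, 0.963, 0.271, 0.0]
contact_force: [0.3, -2.3, 4.1]
width: 0.0091
gripper_force: 37.3
```

```bash
python3 -c "
from h import *
st()"
```

```text
clock 16.2
qpos [ 3.6540e-01  2.2530e-01  1.7536e+00 -6.0000e-04  1.1621e+00  1.3879e+00]
position [0.4455 0.2445 0.1636]
ee_rot [2.000e-04 9.626e-01 2.708e-01 3.000e-04]
contact_force [ 0.3139 -2.2555  4.1463]
moment [-0.3621 -0.0342  0.0681]
width 0.0091
gripper_force 37.2875
```

{"fn": "send_rows", "kwargs": {"xyz": [[0,0,0],[0,0,0],[0,0,0],[0,0,0],[0,0,0],[0,0,0]], "delta_rot": [[0,0,0],[0,0,0],[0,0,0],[0,0,0],[0,0,0],[0,0,0]], "gripper": 0.0854}}

```text
clock: 16.8
position: [0.4452, 0.2447, 0.1631]
ee_rot: [0.0, 0.962, 0.272, -0.0]
contact_force: [-0.6, 0.1, 0.3]
width: 0.0851
gripper_force: 0.0
```

Run:
```python
from wing import *
st();im=grab('wrist','w9.png');wing(im,-58.5)
from pl import *
plate(.122,.142)
```

```text
clock 16.8
qpos [ 0.3655  0.2258  1.7541 -0.      1.1617  1.3851]
position [0.4452 0.2447 0.1631]
ee_rot [ 0.      0.9623  0.2721 -0.    ]
contact_force [-0.5526  0.0797  0.2925]
moment [0.0288 0.0176 0.0073]
width 0.0851
gripper_force 0.0
hist [  20   25   29   22   32   29   36   30   36  250  886 2039   76    0
    0    0    0    0    0    0    0    0    0    0    0]
top z 0.1887 p99 0.1892 3069 ((0.4463008940219879, 0.24561163783073425), (0.05906522274017334, 0.009913730435073376), 30.529699325561523)
clock 16.85
qpos [ 0.3654  0.2257  1.7541 -0.      1.1618  1.3852]
position [0.4453 0.2447 0.1631]
ee_rot [0.     0.9623 0.272  0.    ]
contact_force [ 0.0598  0.5655 -0.015 ]
moment [ 0.0576  0.0248 -0.0206]
width 0.0853
gripper_force 0.0
plate 18296 ((0.4456038177013397, 0.2453164905309677), (0.05459502339363098, 0.14088422060012817), 81.65277099609375)
 slope,z [-0.001   0.0013  0.1333]
```

View pics/w9.png

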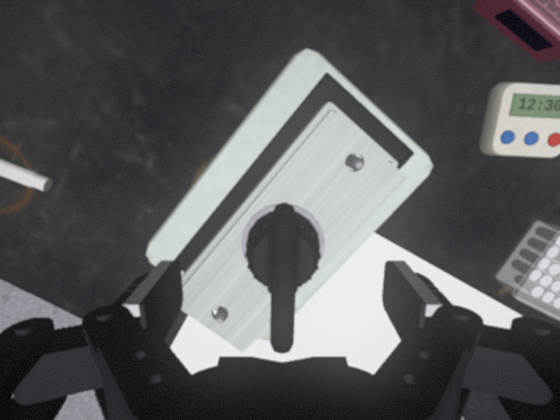

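The view shows the wing at (283,275), the plate seated with both pins through, and the open fingers well clear of the wing. I'll rotate the hand back 180° and regrip.

{"fn": "send_rows", "kwargs": {"xyz": [[0,0,0],[0,0,0],[0,0,0],[0,0,0],[0,0,0],[0,0,0],[0,0,0],[0,0,0],[0,0,0],[0,0,0],[0,0,0]], "delta_rot": [[0,0,8.2],[0,0,8.2],[0,0,8.2],[0,0,8.2],[0,0,8.2],[0,0,8.2],[0,0,8.2],[0,0,8.2],[0,0,8.2],[0,0,8.2],[0,0,8.2]]}}

```text
clock: 18.0
position: [0.4453, 0.2446, 0.1631]
ee_rot: [0.0, 0.484, 0.875, 0.0]
contact_force: [-1.0, -0.5, 0.2]
width: 0.0855
gripper_force: 0.0
```

{"fn": "send_rows", "kwargs": {"xyz": [[0,0,0],[0,0,0],[0,0,0],[0,0,0],[0,0,0],[0,0,0],[0,0,0],[0,0,0],[0,0,0],[0,0,0],[0,0,0],[0,0,0]], "delta_rot": [[0,0,8.2],[0,0,8.2],[0,0,8.2],[0,0,8.2],[0,0,8.2],[0,0,8.2],[0,0,8.2],[0,0,8.2],[0,0,8.2],[0,0,8.2],[0,0,7.8],[0,0,0]]}}

```text
clock: 19.2
position: [0.4453, 0.2446, 0.1631]
ee_rot: [0.0, -0.272, 0.962, 0.0]
contact_force: [-0.4, -0.5, -0.3]
width: 0.0854
gripper_force: 0.0
```

{"fn": "send_rows", "kwargs": {"xyz": [[0,0,0],[0,0,0],[0,0,0],[0,0,0],[0,0,0],[0,0,0],[0,0,0],[0,0,0]], "delta_rot": [[0,0,0],[0,0,0],[0,0,0],[0,0,0],[0,0,0],[0,0,0],[0,0,0],[0,0,0]], "gripper": 0.0, "force": 40}}

```text
clock: 20.0
position: [0.4453, 0.2445, 0.1632]
ee_rot: [0.0, -0.272, 0.962, -0.0]
contact_force: [-0.5, -0.6, 0.6]
width: 0.0092
gripper_force: 43.2
```

```bash
python3 -c "
from h import *
st()"
```

```text
clock 20.0
qpos [ 3.6520e-01  2.2560e-01  1.7540e+00 -1.0000e-04  1.1619e+00 -1.7561e+00]
position [0.4453 0.2445 0.1632]
ee_rot [ 1.000e-04 -2.718e-01  9.624e-01 -0.000e+00]
contact_force [-0.5256 -0.5634  0.6424]
moment [-0.0946  0.0356 -0.04  ]
width 0.0092
gripper_force 43.1572
```

{"fn": "send_rows", "kwargs": {"xyz": [[0,0,-0.0003],[0,0,-0.0003],[0,0,-0.0003],[0,0,-0.0003],[0,0,-0.0003],[0,0,0],[0,0,0]], "delta_rot": [[0,0,-7],[0,0,-7],[0,0,-7],[0,0,-7],[0,0,-7],[0,0,0],[0,0,0]]}}

```text
clock: 20.7
position: [0.4454, 0.2446, 0.1618]
ee_rot: [0.0, 0.029, 1.0, 0.0]
contact_force: [-0.6, -0.3, 2.4]
width: 0.0092
gripper_force: 43.4
```

```bash
python3 -c "
from h import *
st()"
```

```text
clock 20.7
qpos [ 3.6520e-01  2.2680e-01  1.7562e+00 -2.0000e-04  1.1583e+00 -1.1477e+00]
position [0.4454 0.2446 0.1618]
ee_rot [2.000e-04 2.890e-02 9.996e-01 0.000e+00]
contact_force [-0.5742 -0.2713  2.3654]
moment [-0.2444  0.0557 -0.0027]
width 0.0092
gripper_force 43.3502
```

{"fn": "send_rows", "kwargs": {"xyz": [[0,0,-0.0001],[0,0,-0.0001],[0,0,0],[0,0,0],[0,0,0]], "delta_rot": [[0,0,-7],[0,0,-7],[0,0,-7],[0,0,0],[0,0,0]]}}

```text
clock: 21.2
position: [0.4454, 0.2445, 0.1617]
ee_rot: [0.0, 0.21, 0.978, 0.0]
contact_force: [-0.4, -0.9, 4.3]
width: 0.0093
gripper_force: 43.6
```

```bash
python3 -c "
from h import *
st()"
```

```text
clock 21.2
qpos [ 3.6520e-01  2.2690e-01  1.7564e+00 -2.0000e-04  1.1579e+00 -7.8230e-01]
position [0.4454 0.2445 0.1617]
ee_rot [2.000e-04 2.100e-01 9.777e-01 0.000e+00]
contact_force [-0.3605 -0.9222  4.2573]
moment [-0.2834  0.021  -0.0228]
width 0.0093
gripper_force 43.5638
```

{"fn": "send_rows", "kwargs": {"xyz": [[0,0,0],[0,0,0],[0,0,0]], "delta_rot": [[0,0,-7],[0,0,-5],[0,0,0]]}}

```text
clock: 21.5
position: [0.4454, 0.2446, 0.1616]
ee_rot: [0.0, 0.312, 0.95, 0.0]
contact_force: [-0.2, -0.6, 3.5]
width: 0.0093
gripper_force: 43.5
```

```bash
python3 -c "
from h import *
s=readout.get_state();print(s['qpos'][5],s['moment'],s['contact_force'])"
```

```text
-0.5717804418047476 [-0.21187825 -0.00942794  0.01074916] [-0.16920701 -0.58951288  3.54181506]
```

{"fn": "send_rows", "kwargs": {"xyz": [[0,0,0],[0,0,0],[0,0,0]], "delta_rot": [[0,0,-6],[0,0,-6],[0,0,0]]}}

```text
clock: 21.8
position: [0.4453, 0.2445, 0.1613]
ee_rot: [0.0, 0.409, 0.913, -0.0]
contact_force: [1.1, -1.2, 1.7]
width: 0.0091
gripper_force: 43.2
```

```bash
python3 -c "
from h import *
s=readout.get_state();print(s['qpos'][5],s['moment'],s['contact_force'])"
```

```text
-0.3631360085079302 [-0.16719943 -0.11355181  0.00536009] [ 1.1354678  -1.21084549  1.74068985]
```

{"fn": "send_rows", "kwargs": {"xyz": [[0,0,0],[0,0,0],[0,0,0]], "delta_rot": [[0,0,-5],[0,0,-5],[0,0,0]]}}

```text
clock: 22.1
position: [0.4454, 0.2444, 0.161]
ee_rot: [0.0, 0.486, 0.874, -0.0]
contact_force: [0.3, -2.3, -1.1]
width: 0.0093
gripper_force: 42.9
```

```bash
python3 -c "
from h import *
s=readout.get_state();print(s['qpos'][5],s['moment'],s['contact_force'])"
```

```text
-0.1894510614566189 [-0.23034517 -0.27653797  0.0709009 ] [ 0.31447261 -2.31246439 -1.14037213]
```

{"fn": "send_rows", "kwargs": {"xyz": [[0,0,0],[0,0,0],[0,0,0]], "delta_rot": [[0,0,-4],[0,0,-4],[0,0,0]]}}

```text
clock: 22.4
position: [0.4454, 0.2442, 0.1608]
ee_rot: [0.0, 0.546, 0.838, -0.0]
contact_force: [1.4, -3.7, -3.4]
width: 0.009
gripper_force: 42.5
```

```bash
python3 -c "
from h import *
s=readout.get_state();print(s['qpos'][5],s['moment'],s['contact_force'])"
```

```text
-0.0498972256603452 [-0.42643979 -0.45825294  0.06649237] [ 1.41828758 -3.69297111 -3.36982828]
```

{"fn": "send_rows", "kwargs": {"xyz": [[0,-0.0003,-0.0003],[0,0,-0.0003],[0,0,0]], "delta_rot": [[0,0,-4],[0,0,-4],[0,0,0]]}}

```text
clock: 22.7
position: [0.4454, 0.2441, 0.1605]
ee_rot: [0.0, 0.603, 0.797, -0.0]
contact_force: [2.2, -2.0, -3.1]
width: 0.0089
gripper_force: 42.6
```

```bash
python3 -c "
from h import *
s=readout.get_state();print(s['qpos'][5],s['moment'],s['contact_force'])"
```

```text
0.08949560867524159 [-0.34200138 -0.42590037  0.03130051] [ 2.22029419 -2.01865304 -3.13109889]
```

{"fn": "send_rows", "kwargs": {"xyz": [[0,0,-0.0002],[0,0,0]], "delta_rot": [[0,0,-5],[0,0,0]]}}

```text
clock: 22.9
position: [0.4453, 0.2441, 0.1603]
ee_rot: [0.0, 0.638, 0.77, -0.0]
contact_force: [1.5, -1.5, -3.3]
width: 0.0091
gripper_force: 42.5
```

```bash
python3 -c "
from h import *
s=readout.get_state();print(s['qpos'][5],s['moment'],s['contact_force'])"
```

```text
0.177036563775113 [-0.4186765  -0.53174758 -0.0405707 ] [ 1.48893275 -1.51175985 -3.27899469]
```

{"fn": "send_rows", "kwargs": {"xyz": [[0,0,-0.0003]], "delta_rot": [[0,0,-3]]}}

```text
clock: 23.0
position: [0.4454, 0.244, 0.1602]
ee_rot: [0.0, 0.658, 0.753, -0.0]
contact_force: [2.0, -2.1, -1.5]
width: 0.0091
gripper_force: 42.9
```

```bash
python3 -c "
from h import *
s=readout.get_state();print(s['qpos'][5],s['moment'],s['contact_force'],s['effort'])
from pl import *
plate(.122,.142)
s=readout.get_state();print(s['qpos'][5],s['moment'],s['contact_force'],s['effort'])
plate(.122,.142)
"
```

```text
0.22927803719460502 [-0.40432128 -0.33515244  0.1734398 ] [ 1.97270322 -2.14452712 -1.46907576] [  1.39296357 -36.83326006 -22.17896819   1.13611311   0.3102234
  -0.40215002]
clock 23.0
qpos [ 3.6470e-01  2.2810e-01  1.7588e+00 -9.0000e-04  1.1547e+00  2.2930e-01]
position [0.4454 0.244  0.1602]
ee_rot [ 4.000e-04  6.575e-01  7.534e-01 -2.000e-04]
contact_force [ 1.9727 -2.1445 -1.4691]
moment [-0.4043 -0.3352  0.1734]
width 0.0091
gripper_force 42.8799
plate 17468 ((0.44611042737960815, 0.2451002299785614), (0.05497967079281807, 0.14095573127269745), 81.67634582519531)
 slope,z [-0.0005 -0.0033  0.1314]
0.23165817316086867 [-0.44135948 -0.43392511  0.0145347 ] [ 1.67265246 -2.45677156 -1.98405448] [  1.44910555 -37.65594006 -22.53205419   1.04377437   0.47001969
   0.20153786]
clock 23.05
qpos [ 3.6470e-01  2.2810e-01  1.7589e+00 -7.0000e-04  1.1546e+00  2.3170e-01]
position [0.4454 0.2441 0.1602]
ee_rot [ 3.000e-04  6.585e-01  7.526e-01 -1.000e-04]
contact_force [ 1.6727 -2.4568 -1.9841]
moment [-0.4414 -0.4339  0.0145]
width 0.0091
gripper_force 42.6387
plate 17478 ((0.44605860114097595, 0.24518924951553345), (0.054865267127752304, 0.14078310132026672), 81.74176025390625)
 slope,z [-0.0005 -0.0035  0.1314]
```

Turning torque reads about 0.17 N m and the plate has sunk about 1.9 mm into the pad (≈17 N), so it is finger-tight. I'll release, back off and verify.

{"fn": "send_rows", "kwargs": {"xyz": [[0,0,0],[0,0,0],[0,0,0],[0,0,0],[0,0,0],[0,0,0]], "delta_rot": [[0,0,0],[0,0,0],[0,0,0],[0,0,0],[0,0,0],[0,0,0]], "gripper": 0.0854}}

```text
clock: 23.7
position: [0.4452, 0.2444, 0.1604]
ee_rot: [-0.0, 0.659, 0.752, 0.0]
contact_force: [0.1, -0.2, 0.3]
width: 0.0852
gripper_force: 0.0
```

Run:
```python
from wing import *
from pl import *
plate(.122,.142)
s=readout.get_state();a=np.degrees(s['qpos'][0]-s['qpos'][5]);print(a)
im=load('wrist');cv2.imwrite('pics/w10.png',im['color'][:,:,::-1])
P=cloud(im);z=P[...,2]
m=(np.hypot(P[...,0]-.4455,P[...,1]-.2445)<.034)&(z>.183)&(z<.195);A=P[m];print('wing',np.median(A[:,2]),cv2.minAreaRect(A[:,:2].astype(np.float32)))
```

```text
clock 23.7
qpos [3.6490e-01 2.2780e-01 1.7587e+00 2.0000e-04 1.1549e+00 2.3290e-01]
position [0.4452 0.2444 0.1604]
ee_rot [-0.000e+00  6.590e-01  7.522e-01  1.000e-04]
contact_force [ 0.0924 -0.215   0.2553]
moment [-0.0209 -0.0299 -0.0077]
width 0.0852
gripper_force 0.0
plate 18589 ((0.446243017911911, 0.24512985348701477), (0.05498825013637543, 0.14086060225963593), 81.59933471679688)
 slope,z [-0.0007 -0.      0.1313]
7.559349271720165
wing 0.18455085145406336 ((0.44588717818260193, 0.2459736317396164), (0.009149993769824505, 0.05898292362689972), 8.782440185546875)
```

{"fn": "send_rows", "kwargs": {"xyz": [[0,0,0.01],[0,0,0.02],[0,0,0.03],[0,0,0.03],[0,0,0.02],[0,0,0],[0,0,0],[0,0,0]], "delta_rot": [[0,0,0],[0,0,0],[0,0,0],[0,0,0],[0,0,0],[0,0,0],[0,0,0],[0,0,0]]}}

```text
clock: 24.55
position: [0.4445, 0.244, 0.2692]
ee_rot: [-0.001, 0.659, 0.752, -0.001]
contact_force: [-0.6, -0.2, -0.3]
width: 0.0854
gripper_force: 0.0
```

Run:
```python
from pl import *
plate(.122,.142)
im=load('wrist');P=cloud(im);z=P[...,2]
cv2.imwrite('pics/w11.png',im['color'][:,:,::-1])
m=(np.hypot(P[...,0]-.4455,P[...,1]-.2445)<.034)&(z>.178)&(z<.2);A=P[m];print('wing',np.median(A[:,2]),cv2.minAreaRect(A[:,:2].astype(np.float32)))
```

```text
clock 24.55
qpos [ 0.3647  0.154   1.5735 -0.      1.4164  0.2331]
position [0.4445 0.244  0.2692]
ee_rot [-5.000e-04  6.591e-01  7.521e-01 -1.000e-03]
contact_force [-0.5839 -0.1562 -0.3091]
moment [0.0059 0.0222 0.0089]
width 0.0854
gripper_force 0.0
plate 8123 ((0.44616279006004333, 0.24538303911685944), (0.05445702746510506, 0.14038851857185364), 81.6570816040039)
 slope,z [-0.0006  0.0008  0.1313]
wing 0.18427024620209817 ((0.44592389464378357, 0.246211975812912), (0.009931696578860283, 0.05855228379368782), 9.235620498657227)
```

View pics/w11.png

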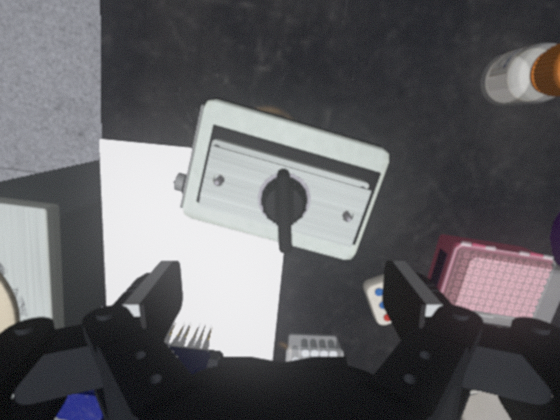

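The plate sits level on the caps with both pins through at (219,181) and (348,216). The knob's shoulder is down, the pad is about 2 mm compressed (≈17–20 N), the gripper is clear, and the bottle and box look undisturbed.

```bash
python3 -c "
from rig import order
print(order.sign_off())"
```

```text
the job is handed in; nothing more can be done
None
```

I closed the mill and handed the job in at about 25 s. The plate is level on the tube caps, and the knob dropped off the thread start and was then run on finger-tight, with the pad pressing an estimated 17–20 N. The gripper is clear; the bottle and box look undisturbed, the marker's final position wasn't checked, and sign-off returned no verdict.

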